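Lever down the stiff disc-clamp screw with the big hex key

ROBOT

A 6-joint arm with a two-finger parallel gripper is mounted at the origin on the work surface. World frame = base frame: x ahead of the robot, y to its left, z up, the work surface at z = 0. Lengths are in m, angles in rad, forces in N, time in s.
With the tool pointing down it reaches from about 0.225 to 0.875 m from the base axis. Payload 3.4 kg.
Tool frame: the origin (TCP) lies at the very end of the fingers, on their centre line; the grasp point (between the pads) lies 19 mm behind it (grasp_offset is the distance from the TCP to the grasp point, in m); y points along the fingers, z is the direction in which the jaws open and shut, and the axes are right-handed (so a half turn about y gives the same grasp; the last joint's range is limited). The gripper opens to 85 mm and grips with 20 to 120 N. Pads are 22 mm wide; open, the fingers measure 114 mm over their backs; the gripper's body (76 mm by 85 mm) begins 54 mm behind the grasp point. The pads swing forward as they close: fully open they stand 13 mm farther back than shut.
Start: joints at [1.128, 0.276, 1.505, -0, 1.361, -0.121], TCP at [0.182, 0.546, 0.231] pointing down, gripper open.
Joint ranges: [-2.89, 2.89], [-0.75, 2.08], [0.22, 2.7], [-1.18, 4.32], [0.11, 2.71], [-2.7, 2.7]. Speed limits (rad/s): [2.57, 2.57, 3.14, 3.14, 3.14, 3.14].

INTERFACE

Orientations are given as a unit quaternion [w, x, y, z].
In Python, from rig import get_state, get_image, sign_off, grasp_offset gives the robot as it stands.
- The arm moves only by the shell command python3 -m jog 'ROWS' [FORCE]. ROWS is JSON, one flat list of numbers, 7 for each row, row after row: the closure in counts, from 0 (fully open) to 255 (shut), then the shift along the tool's x, y, z in cm, then the turn, a rotation vector about the tool's x, y, z in units of 8 degrees (1.0 is 8 degrees). In form: [jaw, tx, ty, tz, rx, ry, rz, jaw, tx, ty, tz, rx, ry, rz, ...]. A call has 1 to 12 rows; each row is the pose to reach, as a shift and turn from the pose commanded when the call began, along the tool's axes at that moment; what a row does not reach only later rows make up. A row lasts 1/8 s, in which the tool goes at most 62.5 mm and 10.7 degrees, less where a joint would pass 70% of its speed; a pose out of reach is approached as far as the arm can. A call with a gripper value outside its range is refused whole. The fingers move at their own pace and stop on an object; FORCE is the grip in N (left out, the last holds). Time passes only in rows, so rows that repeat a pose let the fingers close. It gives the time, the measured TCP pose, the force and the opening at its end, in the units of the state.
- get_state(): the state, without advancing time (a new reading comes with each control period).
- get_image(name): name is "side" or "top" or "wrist"; returns a dict with "color" (480x640x3 uint8, blue, green, red), "mtx" (3x3 intrinsics, pixels), "R" (3x3) and "t" (3): a world point X has camera coordinates R X + t; the wrist camera has in their place "tool_from_camera" (4x4, takes a point from camera to tool coordinates, whose origin is the TCP and whose axes are the tool frame's). Camera axes: x right, y down, z forward; pixel columns grow to the right and rows downward; lengths in m; the calibration is good to about 2 mm. The wrist camera is an equidistant fisheye: a pixel r from the principal point sees the ray r / f radians off the axis. A picture is of the moment at which its call begins: read the wrist's pose just before it. There is no depth.
- sign_off(): hands the job in, once; it reports no verdict.
The state is a dict: "clock": time; "qpos": joint angles; "qd": joint speeds; "effort": joint torques, N m; "position": TCP position; "ee_rot": TCP orientation; "contact_force": force on the tool from outside, world axes, zero at the start; "moment": the same for the moment, N m; "width": finger opening in m.
Only numpy, scipy, OpenCV 4.12 (cv2) and the standard library are available. Lean on these libraries where they do the work, as an engineer would, in place of code of your own. Each camera call takes 0.05 s, during which the arm holds its last target.

TASK

Take the big hex key out of its sloping stand and turn it over so that its short arm points straight down. Put the short arm fully home in the big socket screw in the middle of the disc clamp and, with the long arm as the lever, tighten that screw clockwise (seen from above) by about a sixth of a turn. Leave the key sitting in the screw and let go of it.

Things in the scene. Friction and masses are not known exactly. Their poses are not given: they have to be found in the camera images.
- key_grip (a point): Middle of the long arm (165 mm) of the big steel hex key: bar 17 mm across flats, 0.38 kg. On the bar's axis; +x along the long arm to its free end, bend at x = -82.5 mm; flats to pinch face +y, -y; the short arm points to -z. Starts free end down, 50 mm deep in a sloping stand, about 30 deg off vertical: draw it out along -x. The 10 mm key in the like stand beside it is not wanted.
- key_tip (a point): Centre of the end face of the big key's short arm, on its axis, 58 mm from the bend's centre along -z. Same axes as key_grip; z is up when the key stands in the screw with its long arm level.
- screw_mouth (a point): On the axis of the big socket screw (head 48 mm wide, 44 high; bar and disc stack below), at its rim, 96 mm up; z up. A six-sided cone, 36 to 18 mm over 16 mm, then a hexagon 18 mm across flats, 22 deep: the short arm bottoms 38 mm below the rim. At the start the long arm must point 30, 90, 150, 210, 270 or 330 deg (+-8) from this x, counted towards y. Small screws at the bar's ends: not wanted.
- clamp_screw (a joint): Turn of the big screw in rad about its vertical axis: 0 at the start, grows clockwise seen from above (tightening); a sixth of a turn is 1.05. Stiff: dry friction 0.5 N m, about 6 N at the middle of the long arm; it stays where it is left. Play between key and socket is up to 0.15 rad each way, so swing the key a little further than the screw is to turn.
There are look-alikes about, which are no part of the job. What is shaped like the part that bears key_grip but blue is not meant.

How it is judged:
On the way, in this order (a step that is already met when the one before it is completed fails the run):
1. the short arm of the big key stands fully home in the big screw's socket, the screw not yet turned (horizontal distance between key_tip and screw_mouth below 0.008 m and z of key_tip in the frame of screw_mouth below -0.03 m and angle between key_tip's own z axis and vertical below 0.26 rad and value of joint clamp_screw below 0.35 rad), for 0.1 s.
2. the screw is turned clockwise about a sixth of a turn, the key in its socket (value of joint clamp_screw above 0.7 rad and horizontal distance between key_tip and screw_mouth below 0.01 m and z of key_tip in the frame of screw_mouth below -0.025 m), for 0.1 s.
At the end, for the whole second after the job is handed in: The big screw stands 0.7 to 1.4 rad (40 to 80 degrees) clockwise of its start, and the big key, let go and at rest, sits with its short arm in the socket: its end within 10 mm of the screw's axis and at least 25 mm below the rim, the long arm within 15 degrees of level (all of step 2 and value of joint clamp_screw below 1.4 rad and angle between key_tip's own z axis and vertical below 0.26 rad and velocity of joint clamp_screw below 0.05 rad/s); the robot touches nothing.
It also fails if it takes over 48 s, if anything falls off the work surface, if the arm or the gripper's body presses on something with over 40 N, if the wrist force passes 120 N, or if a joint passes its speed limit or range.

## Working session

There is one attempt and no reset: what is moved stays moved. The work goes in short steps, Python scripts to look and compute and a shell command to move; the robot and the scene stay as the last step left them, time stands still between calls to the robot, and variables do not carry over. Pictures are saved under pics/ and viewed, and the job is handed in when it is done.

```bash
ls; mkdir -p pics; python3 - <<'E'
from rig import *
import cv2
s=get_state()
print(s, grasp_offset)
for n in ["side","top","wrist"]:
    im=get_image(n); cv2.imwrite(f"pics/{n}0.png",im["color"]); print(n,{k:v for k,v in im.items() if k!="color"})
E
```

```text
pics
{'clock': 0.0, 'qpos': array([ 1.12796452e+00,  2.76591170e-01,  1.50612805e+00,  8.96994089e-06,
        1.36070286e+00, -1.20971447e-01]), 'qd': array([-0.00152921, -0.00040462,  0.00143004,  0.00090203,  0.00055669,
       -0.00167582]), 'effort': array([-1.84398661e-03, -4.16780126e+01, -2.45801586e+01, -1.49018765e-04,
        1.08667585e-02,  3.03393428e-06]), 'position': array([0.1816498 , 0.54499764, 0.23044392]), 'ee_rot': array([-0.69734921,  0.69859002, -0.11348779,  0.11312197]), 'contact_force': array([-0.0451906 , -0.53062647,  0.16344218]), 'moment': array([ 0.03617199,  0.01340857, -0.01712601]), 'width': 0.08520495469991354} 0.0187
side {'mtx': array([[463.94458003,   0.        , 316.20366849],
       [  0.        , 463.94458003, 236.03868271],
       [  0.        ,   0.        ,   1.        ]]), 'R': array([[ 0.95710527, -0.28972224,  0.00324309],
       [-0.15401499, -0.51820972, -0.8412717 ],
       [ 0.24541572,  0.8046861 , -0.54060282]]), 't': array([-0.42219897,  0.18149796,  0.71202835])}
top {'mtx': array([[526.91701707,   0.        , 322.94872485],
       [  0.        , 526.91701707, 241.64195511],
       [  0.        ,   0.        ,   1.        ]]), 'R': array([[ 0.01078424, -0.99974306,  0.01993777],
       [-0.99144859, -0.01328376, -0.12982005],
       [ 0.13005154, -0.01836726, -0.9913371 ]]), 't': array([0.03581945, 0.4465179 , 1.08289061])}
wrist {'mtx': array([[371.64829954,   0.        , 324.80808392],
       [  0.        , 371.64829954, 237.23368393],
       [  0.        ,   0.        ,   1.        ]]), 'tool_from_camera': array([[ 4.49794731e-04,  9.51605576e-01,  3.07321698e-01,
        -7.88238366e-02],
       [ 1.05510699e-03, -3.07322010e-01,  9.51604996e-01,
        -1.42897920e-01],
       [ 9.99999342e-01, -1.03769642e-04, -1.14227751e-03,
        -2.55639798e-04],
       [ 0.00000000e+00,  0.00000000e+00,  0.00000000e+00,
         1.00000000e+00]])}
```

View pics/side0.png

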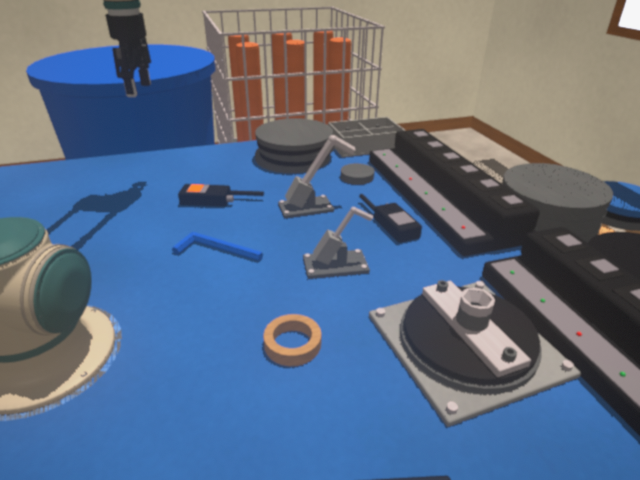

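View pics/top0.png

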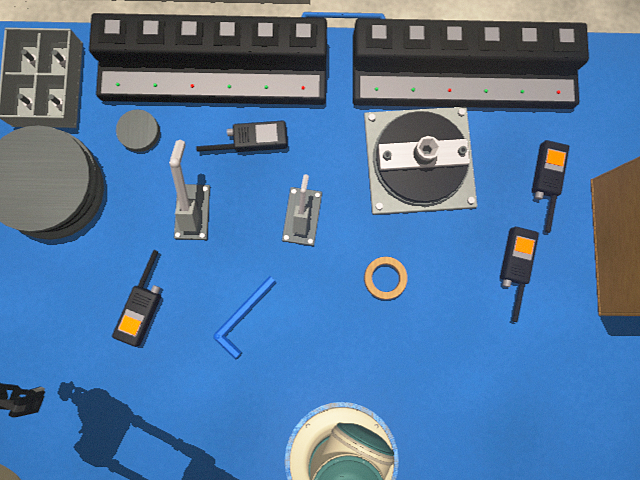

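View pics/wrist0.png

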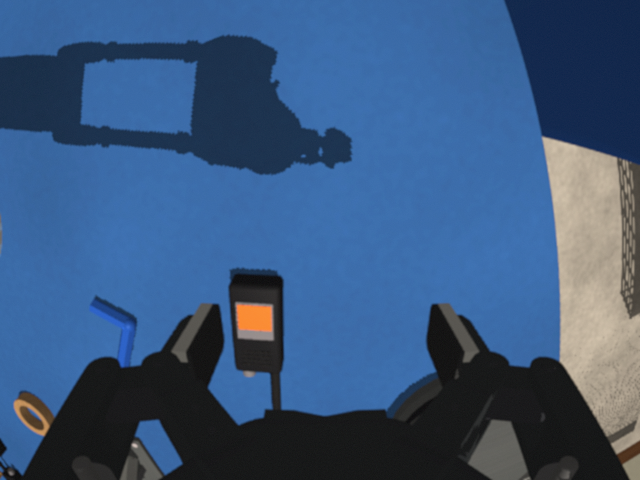

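Candidates: the grey key in the stand at top (187,200)/side (305,180), the smaller grey key in the stand at top (302,210)/side (335,240), and the blue key lying at top (245,315). The first is longer and thicker, so it fits. I'll confirm it in enlarged crops.

```bash
python3 - <<'E'
import cv2,numpy as np
t=cv2.imread("pics/top0.png"); s=cv2.imread("pics/side0.png")
cv2.imwrite("pics/c_top.png",cv2.resize(t[130:250,150:330],None,fx=4.4,fy=4.4,interpolation=cv2.INTER_CUBIC))
cv2.imwrite("pics/c_side.png",cv2.resize(s[125:285,265:385],None,fx=3.7,fy=3.7,interpolation=cv2.INTER_CUBIC))
cv2.imwrite("pics/c_topS.png",cv2.resize(t[100:220,355:485],None,fx=5,fy=5,interpolation=cv2.INTER_CUBIC))
cv2.imwrite("pics/c_sideS.png",cv2.resize(s[265:425,365:585],None,fx=3.6,fy=3.6,interpolation=cv2.INTER_CUBIC))
E
```

```text
(no output)
```

View pics/c_top.png

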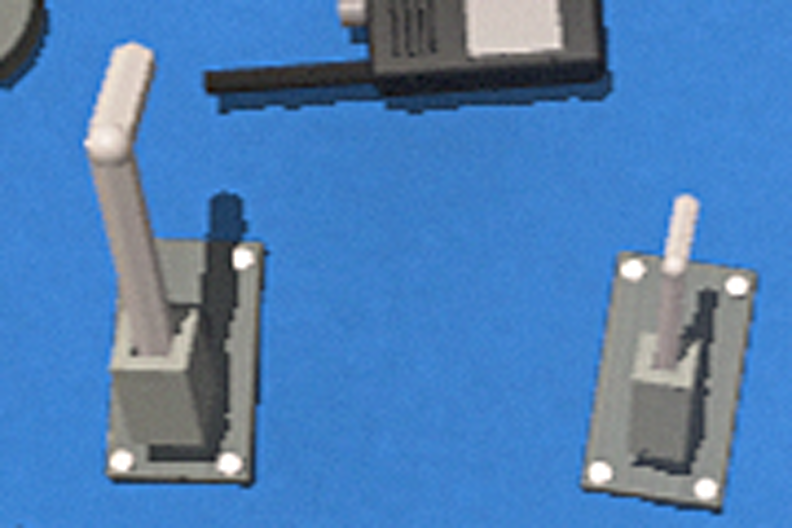

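View pics/c_side.png

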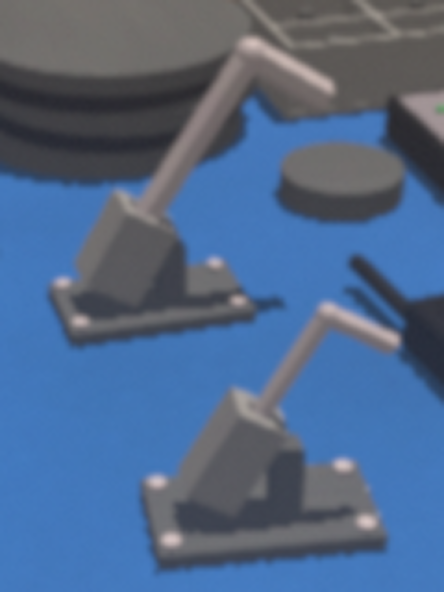

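View pics/c_topS.png

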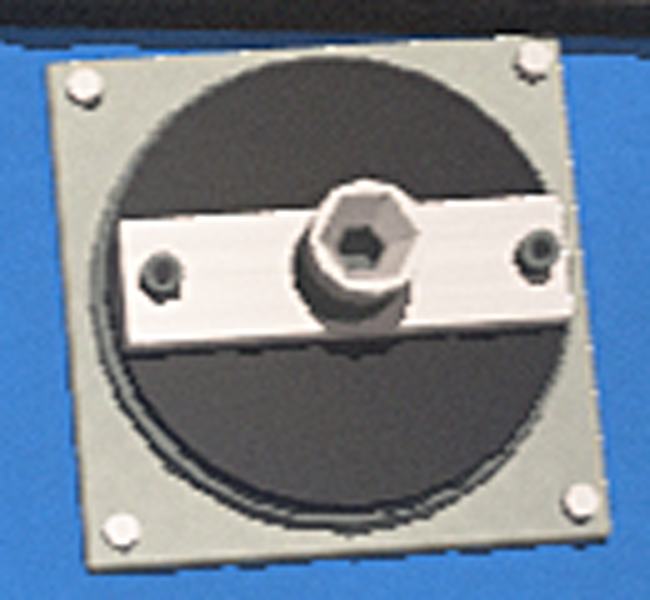

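View pics/c_sideS.png

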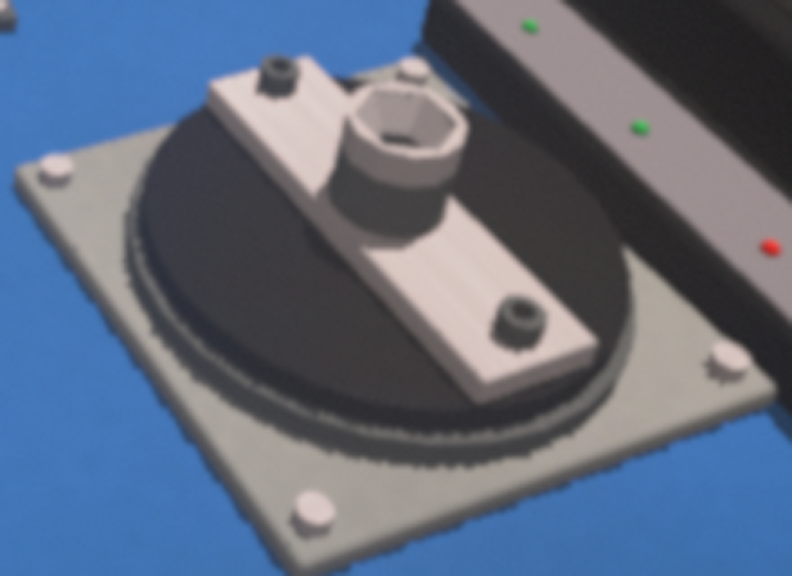

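The enlarged crops confirm it. The left stand's key (bend at top px ≈(174,162), tip ≈(181,141)) is the longer and thicker steel one, the right stand's is the thin 10 mm key, and the blue one is excluded. Next I'll measure the key and the screw.

```bash
cat > h.py <<'E'
import numpy as np, cv2
from scipy.optimize import least_squares
from scipy.spatial.transform import Rotation as Rn
C={}
C['side']=dict(K=np.array([[463.94458,0,316.20367],[0,463.94458,236.03868],[0,0,1]]),R=np.array([[0.95710527,-0.28972224,0.00324309],[-0.15401499,-0.51820972,-0.8412717],[0.24541572,0.8046861,-0.54060282]]),t=np.array([-0.42219897,0.18149796,0.71202835]))
C['top']=dict(K=np.array([[526.917017,0,322.94872],[0,526.917017,241.641955],[0,0,1]]),R=np.array([[0.01078424,-0.99974306,0.01993777],[-0.99144859,-0.01328376,-0.12982005],[0.13005154,-0.01836726,-0.9913371]]),t=np.array([0.03581945,0.4465179,1.08289061]))
def proj(n,X):
    c=C[n]; p=c['K']@(c['R']@np.asarray(X)+c['t']); return p[:2]/p[2]
def tri(pt,ps):
    f=lambda X: np.r_[proj('top',X)-pt,proj('side',X)-ps]
    r=least_squares(f,[0.5,0,0.1]); return r.x,r.fun
def onplane(n,p,z):
    c=C[n]; d=c['R'].T@np.linalg.inv(c['K'])@np.array([*p,1.]); o=-c['R'].T@c['t']
    return o+d*(z-o[2])/d[2]
def key(p): # p: bend(3), rotvec
    R=Rn.from_rotvec(p[3:]).as_matrix(); return p[:3],R
E
python3 - <<'E'
from h import *
np.set_printoptions(precision=4,suppress=True)
obs=[('B',(173.9,162.3),(332.6,137.0)),('T',(180.8,141.5),(354.0,150.2)),('E',(185.3,209.5),(306,181.5))]
for n,a,b in obs: print(n,*tri(a,b))
def pts(p):
    B,R=key(p); return dict(B=B,T=B-0.058*R[:,2],E=B+.115*R[:,0])
def f(p):
    q=pts(p); return np.concatenate([np.r_[proj('top',q[n])-a,proj('side',q[n])-b] for n,a,b in obs])
# init: x_key=(-.5,0,-.87), z_key=(-.87,0,.5)
x=np.array([-.5,0,-.87]);z=np.array([-.87,0,.5]);R0=np.c_[x,np.cross(z,x),z]
r=least_squares(f,np.r_[tri(*obs[0][1:])[0],Rn.from_matrix(R0).as_rotvec()])
B,R=key(r.x); print('B',B,'\nR\n',R,'\nres',r.fun); print('tilt',np.degrees(np.arccos(-R[2,0])),'yaw short',np.degrees(np.arctan2(-R[1,2],-R[0,2])))
print('grip',B+.0825*R[:,0]); 
np.save('key.npy',r.x)
print('screw tri',tri((428,147.6),(478.3,298.3)))
print(onplane('top',(428,147.6),.096),onplane('side',(478.3,298.3),.096))
# stand base corners from screws heads top
for p in [(205.2,188.6),(177.4,234.5),(202.2,235)]: print('stand',onplane('top',p,.01))
t=cv2.imread("pics/top0.png")
cv2.imwrite("pics/hex.png",cv2.resize(t[130:170,405:455],None,fx=14,fy=14,interpolation=cv2.INTER_CUBIC))
s=cv2.imread("pics/side0.png")
cv2.imwrite("pics/hexs.png",cv2.resize(s[278:338,450:505],None,fx=10,fy=10,interpolation=cv2.INTER_CUBIC))
E
```

```text
B [0.5743 0.3232 0.1702] [ 0.1762 -0.6567 -0.7874  0.1529]
T [0.6261 0.3217 0.134 ] [ 0.1562 -0.5213 -0.6204  0.1275]
E [0.5077 0.322  0.071 ] [ 0.4985 -2.3836 -2.6868  0.4628]
B [0.5755 0.3243 0.168 ] 
R
 [[-0.5755 -0.0323 -0.8172]
 [-0.0299 -0.9977  0.0605]
 [-0.8173  0.0593  0.5732]] 
res [-0.0804 -0.9787 -0.4376  0.867   0.4506  0.9671 -1.8024  0.1052  0.7372
 -3.4762 -1.8644 -0.644 ]
tilt 35.18821232317986 yaw short -4.233817365121323
grip [0.528  0.3218 0.1006]
screw tri (array([ 0.6357, -0.1706,  0.0957]), array([ 0.5034, -1.1312, -0.8489,  0.2182]))
[ 0.6333 -0.1694  0.096 ] [ 0.637  -0.1708  0.096 ]
stand [0.5609 0.297  0.01  ]
stand [0.4597 0.3522 0.01  ]
stand [0.4594 0.2994 0.01  ]
```

View pics/hex.png

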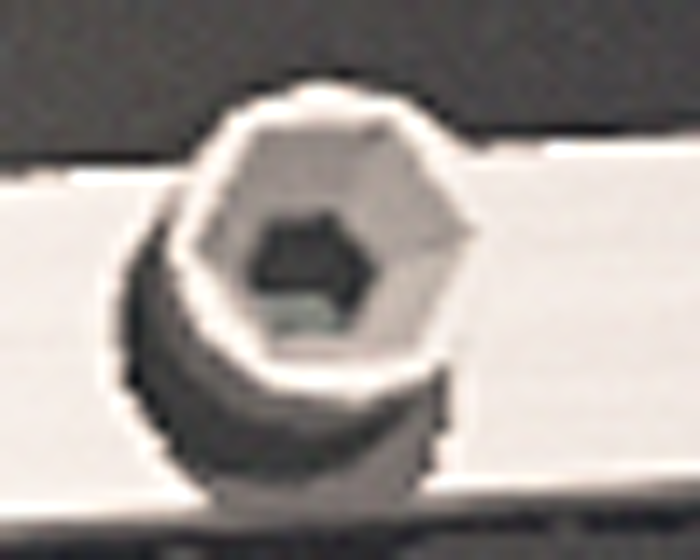

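View pics/hexs.png

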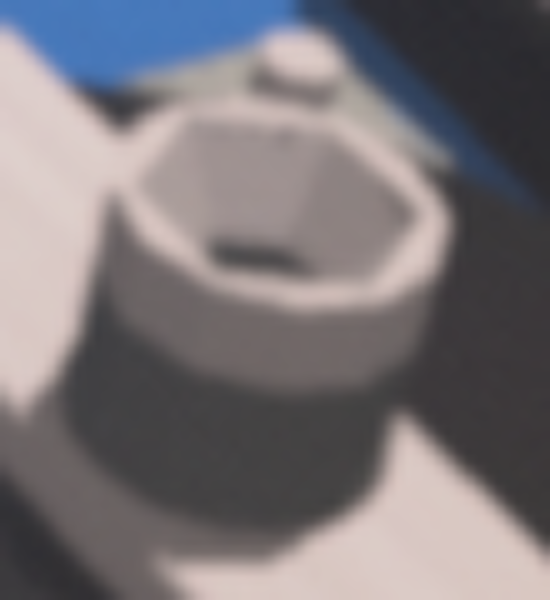

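```bash
cat > ov.py <<'E'
from h import *
def draw(img,n,B,R,f,off,h=.0085):
    # bar edge lines at +-9.2mm in both cross directions
    P=lambda X:tuple(int(v) for v in np.round(((proj(n,X)-off+.5)*f-.5)*16))
    for d in [(0,1,0),(0,-1,0),(0,0,1),(0,0,-1)]:
        d=np.array(d)*h
        cv2.line(img,P(B+R@d),P(B+R@(d+[.115,0,0])),(0,0,255),1,cv2.LINE_AA,4)
    for d in [(1,0,0),(-1,0,0),(0,1,0),(0,-1,0)]:
        d=np.array(d)*h
        cv2.line(img,P(B+R@d),P(B+R@(d-[0,0,.058])),(0,255,0),1,cv2.LINE_AA,4)
    cv2.circle(img,tuple(v//16 for v in P(B+R@[.0825,0,0])),3,(255,0,255),-1)
def mk(B,tilt,yaw):
    t=np.radians(tilt); x=np.array([-np.sin(t),0,-np.cos(t)]); z=np.array([-np.cos(t),0,np.sin(t)])
    R=np.c_[x,np.cross(z,x),z]; return np.array(B),Rn.from_euler('z',yaw,degrees=True).as_matrix()@R
E
cat > t1.py <<'E'
from ov import *
import sys
B,R=mk(*eval(sys.argv[1]))
f=7
im=cv2.imread("pics/top0.png")[130:215,155:220]; im=cv2.resize(im,None,fx=f,fy=f,interpolation=cv2.INTER_CUBIC); draw(im,'top',B,R,f,np.array([155,130]))
im2=cv2.imread("pics/side0.png")[130:200,295:360][:85]; im2=cv2.resize(im2,None,fx=f-1+.0,fy=f-1,interpolation=cv2.INTER_CUBIC); draw(im2,'side',B,R,f-1,np.array([295,130]))
H=max(im.shape[0],im2.shape[0]); z=np.zeros((H,im.shape[1]+im2.shape[1],3),np.uint8); z[:im.shape[0],:im.shape[1]]=im; z[:im2.shape[0],im.shape[1]:]=im2
cv2.imwrite(sys.argv[2],cv2.resize(z,None,fx=.92,fy=.92))
E
python3 t1.py '([.575,.3235,.169],33,-1)' pics/ov1.png
```

```text
(no output)
```

View pics/ov1.png

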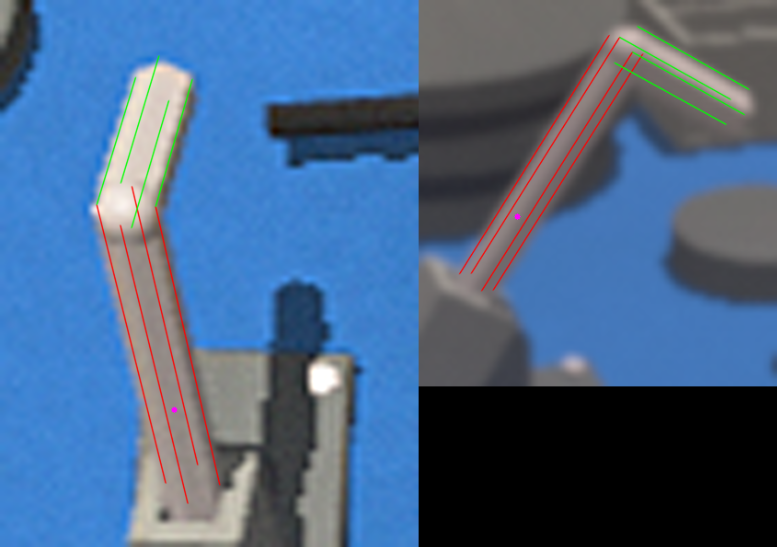

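```bash
cat >> h.py <<'E'
def quatR(q): return Rn.from_quat([q[1],q[2],q[3],q[0]]).as_matrix()
def rel(s,Pt,Rt):
    "row numbers from the measured tool pose s to target TCP pose"
    R=quatR(s['ee_rot']); d=R.T@(np.asarray(Pt)-s['position'])*100
    return np.round(np.r_[d,np.degrees(Rn.from_matrix(R.T@Rt).as_rotvec())/8],2)
E
python3 - <<'E'
from ov import *; from rig import *
np.set_printoptions(precision=4,suppress=True)
s=get_state(); print(quatR(s['ee_rot']))
B,R=mk([.575,.3235,.1685],32.5,-1)
for sg in (1,-1):
    y=-R[:,2]; z=sg*R[:,1]; Rt=np.c_[np.cross(y,z),y,z]
    G=B+.0625*R[:,0]
    for back in (.12,.0):
        T=G+y*(grasp_offset-back)
        print(sg,back,T,rel(s,T,Rt))
E
```

```text
[[ 0.9487 -0.0006  0.3162]
 [-0.3162 -0.0013  0.9487]
 [-0.0002 -1.     -0.0014]]
1 0.12 [0.456  0.3256 0.1702] [ 32.97   6.05 -12.15   9.88  18.01   1.53]
1 0.0 [0.5572 0.3238 0.1057] [42.63 12.5  -9.1   9.88 18.01  1.53]
-1 0.12 [0.456  0.3256 0.1702] [ 32.97   6.05 -12.15   1.1   -1.99  -7.13]
-1 0.0 [0.5572 0.3238 0.1057] [42.63 12.5  -9.1   1.1  -1.99 -7.13]
```

```bash
python3 -m jog '[100,8,1.5,-3,0.3,-0.5,-1.8, 100,16,3,-6,0.6,-1,-3.6, 100,24,4.5,-9,0.8,-1.5,-5.4, 100,33,6,-12.1,1.1,-2,-7.1, 100,33,6,-12.1,1.1,-2,-7.1, 100,33,6,-12.1,1.1,-2,-7.1, 100,33,6,-12.1,1.1,-2,-7.1, 100,33,6,-12.1,1.1,-2,-7.1, 100,33,6,-12.1,1.1,-2,-7.1, 100,33,6,-12.1,1.1,-2,-7.1]' 40
python3 - <<'E'
from ov import *; from rig import *
s=get_state(); print(s['clock'],s['qpos'].round(3),s['qd'].round(2),s['width'])
B,R=mk([.575,.3235,.1685],32.5,-1)
y=-R[:,2]; z=-R[:,1]; Rt=np.c_[np.cross(y,z),y,z]; G=B+.0625*R[:,0]
for b in (.12,.0): print(rel(s,G+y*(grasp_offset-b),Rt))
for n in ("wrist","side"): cv2.imwrite(f"pics/{n}1.png",get_image(n)['color'])
E
```

```text
clock: 1.4
position: [0.4444, 0.3436, 0.2274]
ee_rot: [-0.626, 0.653, 0.29, 0.312]
contact_force: [0.4, 0.1, -0.9]
width: 0.052
1.4 [ 0.968  0.142  2.07  -1.178  0.796  0.253] [-0. -0. -0. -0.  0. -0.] 0.05203377454855813
[-3.64  4.62 -1.63  0.24  0.01 -0.89]
[-2.150e+00  1.652e+01 -1.220e+00  2.400e-01  1.000e-02 -8.900e-01]
```

View pics/wrist1.png

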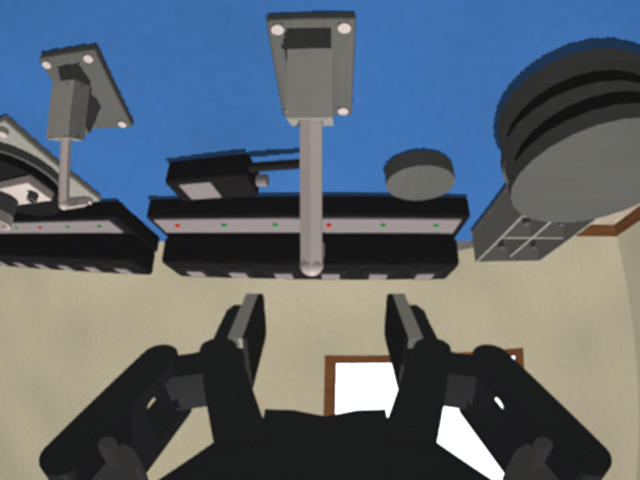

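View pics/side1.png

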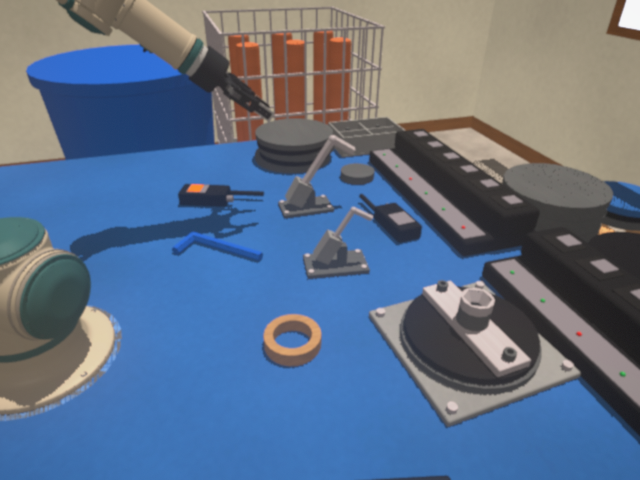

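The wrist view shows the big key at (310,120..270), centred between the fingers. Joint 4 is at its limit (-1.178), so a tool square to the bar can't be reached here. I'll grip with the tool about 25° steeper instead. The flats are still pinched, since this only rotates about the pinch axis. I'll come in from above with a short stand-off.

```bash
cat >> ov.py <<'E'
def grasp(B,R,al,gx,back,up=0,go=.0187):
    "tool pose gripping at gx from bend, tool rotated al deg about key y towards +x"
    a=np.radians(al); y=R@np.array([np.sin(a),0,-np.cos(a)]); z=-R[:,1]; Rt=np.c_[np.cross(y,z),y,z]
    return B+gx*R[:,0]+y*(go-back)+[0,0,up], Rt
E
python3 - <<'E'
from ov import *; from rig import *
s=get_state(); B,R=mk([.575,.3235,.1685],32.5,-1)
for b,u in ((.05,.06),(.05,0),(0,0)):
    P,Rt=grasp(B,R,25,.0625,b,u); print(P,Rt[:,1],rel(s,P,Rt))
E
```

```text
[0.52460897 0.32437958 0.20218619] [ 0.53721778 -0.00937717 -0.84339145] [ 3.18  7.87 -1.49  0.24 -0.05  2.23]
[0.52460897 0.32437958 0.14218619] [ 0.53721778 -0.00937717 -0.84339145] [-1.44 11.69 -1.37  0.24 -0.05  2.23]
[0.55146986 0.32391072 0.10001661] [ 0.53721778 -0.00937717 -0.84339145] [-2.98 16.45 -1.21  0.24 -0.05  2.23]
```

```bash
python3 -m jog '[100,0,0,0,0,0,1.1,100,0,0,0,0,0,1.1]'
python3 - <<'E'
from ov import *; from rig import *
s=get_state(); print(s['qpos'].round(3));B,R=mk([.575,.3235,.1685],32.5,-1)
for b,u in ((.05,.06),(.05,0),(0,0)):
    P,Rt=grasp(B,R,25,.0625,b,u); print(rel(s,P,Rt))
E
```

```text
clock: 1.75
position: [0.4457, 0.344, 0.2291]
ee_rot: [-0.649, 0.673, 0.238, 0.264]
contact_force: [-0.5, 0.2, -0.2]
width: 0.0522
[ 0.886  0.114  1.974 -0.866  0.789 -0.096]
[ 4.16  7.32 -1.55  0.22 -0.08  1.13]
[ 0.18 11.81 -1.44  0.22 -0.08  1.13]
[-0.61 16.75 -1.29  0.22 -0.08  1.13]
```

```bash
python3 -m jog '[100,2,3.6,-0.8,0.1,0,0.6,100,4.16,7.3,-1.55,0.2,-0.1,1.1,100,4.16,7.3,-1.55,0.2,-0.1,1.1,100,4.16,7.3,-1.55,0.2,-0.1,1.1]'
python3 - <<'E'
from ov import *; from rig import *
s=get_state(); print(s['qpos'].round(3));B,R=mk([.575,.3235,.1685],32.5,-1)
for b,u in ((.05,.06),(.05,0),(0,0)):
    P,Rt=grasp(B,R,25,.0625,b,u); print(rel(s,P,Rt))
for n in ("wrist","top"): cv2.imwrite(f"pics/{n}2.png",get_image(n)['color'])
E
```

```text
clock: 2.25
position: [0.5232, 0.3228, 0.2005]
ee_rot: [-0.674, 0.683, 0.194, 0.205]
contact_force: [-0.6, -0.6, -0.9]
width: 0.0518
[ 0.639  0.181  1.873 -0.549  0.698 -0.559]
[ 0.21 -0.06  0.16  0.05  0.02  0.03]
[-3.03  4.98  0.21  0.05  0.02  0.03]
[-3.05  9.98  0.25  0.05  0.02  0.03]
```

View pics/wrist2.png

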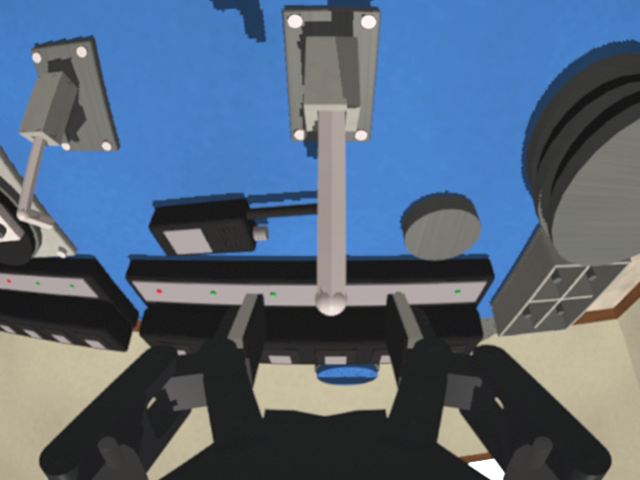

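View pics/top2.png

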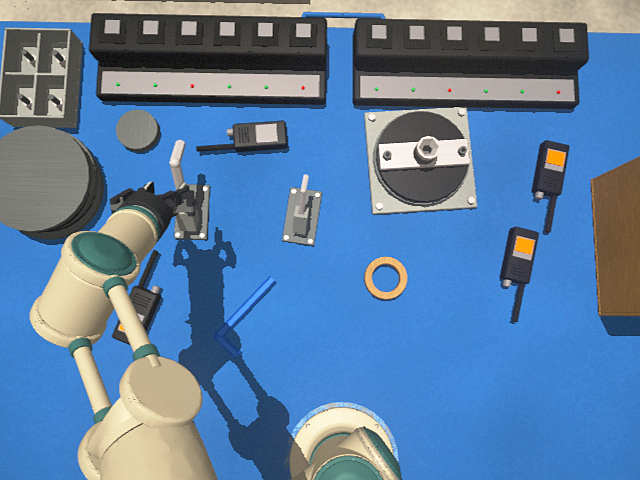

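```bash
cat >> h.py <<'E'
WK=(371.648,324.808,237.234)
TC=np.array([[4.49794731e-04,9.51605576e-01,3.07321698e-01,-7.88238366e-02],[1.05510699e-03,-3.07322010e-01,9.51604996e-01,-1.42897920e-01],[9.99999342e-01,-1.03769642e-04,-1.14227751e-03,-2.55639798e-04],[0,0,0,1]])
def wproj(s,X):
    R=quatR(s['ee_rot']); p=R.T@(np.asarray(X)-s['position']); c=TC[:3,:3].T@(p-TC[:3,3])
    r=np.hypot(c[0],c[1]); th=np.arctan2(r,c[2]); return np.array([WK[1],WK[2]])+WK[0]*th*c[:2]/r
def wray(s,px):
    d=np.asarray(px)-[WK[1],WK[2]]; r=np.hypot(*d); th=r/WK[0]
    c=np.r_[np.sin(th)*d/r,np.cos(th)]; R=quatR(s['ee_rot'])
    return s['position']+R@TC[:3,3], R@TC[:3,:3]@c
E
python3 - <<'E'
from ov import *; from rig import *
s=get_state();B,R=mk([.575,.3235,.1685],32.5,-1)
for d in (0,.115): print(d,wproj(s,B+d*R[:,0]))
# joint refine: bend+exit from three cams
W=dict(B=(331,301),E=(332.5,107)); 
obs=[('B',(173.5,161.9),(332.2,136.6)),('T',(180.4,141.5),(353.6,150.0)),('E',(185.,209.3),(305.6,181))]
def f(p):
    B,R=mk(p[:3],p[3],p[4]); q=dict(B=B,T=B-.058*R[:,2],E=B+.115*R[:,0])
    o=[]
    for n,a,b in obs:
        o+=[proj('top',q[n])-a,proj('side',q[n])-b]
        if n in W:o+=[wproj(s,q[n])-W[n]]
    return np.concatenate(o)
r=least_squares(f,[.575,.3235,.1685,32.5,-1],loss='soft_l1'); print(r.x.round(4),f(r.x).round(1))
B,R=mk(r.x[:3],*r.x[3:])
for b,u in ((.05,.0),(0,0)):
    P,Rt=grasp(B,R,25,.0625,b,u); print(rel(s,P,Rt))
E
```

```text
0 [327.39465052 302.96873592]
0.115 [328.42511479 123.07459375]
[ 0.575   0.3254  0.1668 35.6124 -1.3777] [-0.1 -0.1 -0.4  1.7 -0.4 -0.5 -0.8  1.6 -2.3  0.5 -2.  -2.6 -2.7 -0.9
 -0.3 10.9]
[-3.03  4.89  0.36  0.02  0.07  0.42]
[-3.33  9.88  0.37  0.02  0.07  0.42]
```

```bash
python3 -m jog '[100,-1.5,2.5,0.3,0,0,0.1,100,-3.1,4.9,0.3,0,0,0.1,100,-3.1,4.9,0.3,0,0,0.1]'
python3 - <<'E'
from ov import *; from rig import *
s=get_state(); print(s['qpos'].round(3))
B,R=mk([.575,.325,.168],33.5,-1)
P,Rt=grasp(B,R,25,.0625,0,0); print(rel(s,P,Rt))
cv2.imwrite(f"pics/wrist3.png",get_image("wrist")['color'])
E
```

```text
clock: 2.72
position: [0.5214, 0.3255, 0.1408]
ee_rot: [-0.675, 0.685, 0.189, 0.197]
contact_force: [-0.1, 0.6, 0.4]
width: 0.0521
[ 0.639  0.252  1.945 -0.632  0.588 -0.449]
[0.31 4.99 0.08 0.06 0.05 0.03]
```

View pics/wrist3.png

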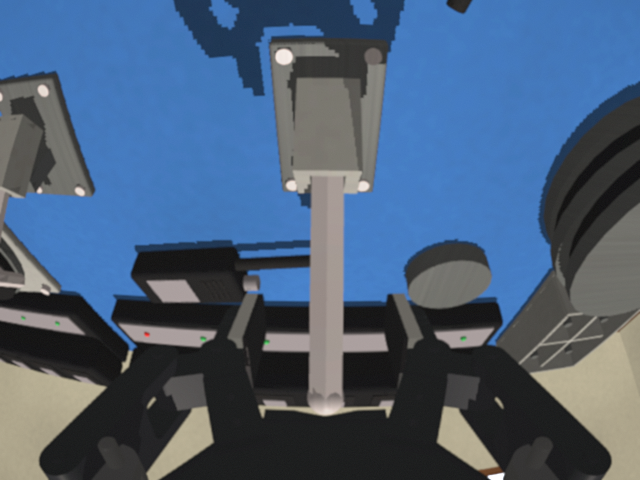

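```bash
python3 -m jog '[100,0.1,2.5,0.1,0,0,0,100,0.3,5,0.1,0,0,0,100,0.3,5,0.1,0,0,0,100,0.3,5,0.1,0,0,0,255,0.3,5,0.1,0,0,0,255,0.3,5,0.1,0,0,0,255,0.3,5,0.1,0,0,0,255,0.3,5,0.1,0,0,0,255,0.3,5,0.1,0,0,0]' 100
python3 - <<'E'
from ov import *; from rig import *
s=get_state(); print(s['qpos'].round(3),s['moment'])
B,R=mk([.575,.325,.168],33.5,-1)
P,Rt=grasp(B,R,25,.0625,0,0); print(rel(s,P,Rt))
d=-R[:,0]
for n in (.03,.06,.1): print(n,rel(s,s['position']+n*d,quatR(s['ee_rot'])))
cv2.imwrite(f"pics/wrist4.png",get_image("wrist")['color'])
cv2.imwrite(f"pics/side4.png",get_image("side")['color'][60:300,180:500])
E
```

```text
clock: 3.9
position: [0.5535, 0.3262, 0.1034]
ee_rot: [-0.676, 0.684, 0.19, 0.2]
contact_force: [-2.1, -1.2, 6.0]
width: 0.0149
[ 0.602  0.33   1.95  -0.71   0.5   -0.384] [-0.27524428  0.28957095  0.03624879]
[-0.46  0.13 -0.08  0.04  0.03  0.07]
0.03 [ 2.73 -1.24 -0.02  0.    0.    0.  ]
0.06 [ 5.46 -2.48 -0.03  0.    0.    0.  ]
0.1 [ 9.1  -4.14 -0.06  0.    0.    0.  ]
```

View pics/wrist4.png

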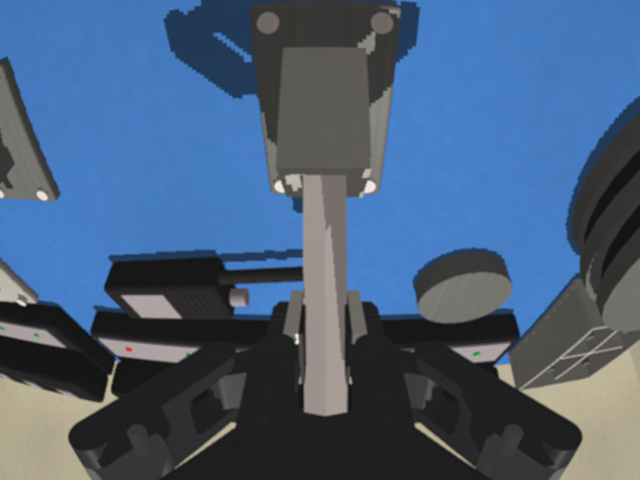

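View pics/side4.png

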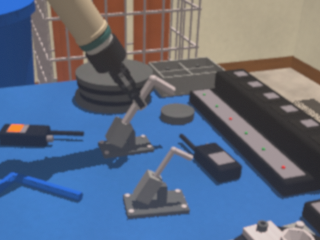

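```bash
python3 -m jog '[255,1.4,-0.6,0,0,0,0,255,2.7,-1.2,0,0,0,0,255,4.1,-1.9,0,0,0,0,255,5.5,-2.5,0,0,0,0,255,7.3,-3.3,0,0,0,0,255,9.1,-4.1,0,0,0,0,255,9.1,-4.1,0,0,0,0]' 110
python3 - <<'E'
from ov import *; from rig import *
s=get_state(); print(s['qpos'].round(3),s['moment'])
cv2.imwrite(f"pics/wrist5.png",get_image("wrist")['color'])
cv2.imwrite(f"pics/side5.png",cv2.resize(get_image("side")['color'][60:300,180:500],None,fx=2,fy=2))
cv2.imwrite(f"pics/top5.png",get_image("top")['color'])
E
```

```text
clock: 4.88
position: [0.6092, 0.3258, 0.1856]
ee_rot: [-0.676, 0.683, 0.189, 0.201]
contact_force: [-0.2, -0.1, -3.9]
width: 0.0145
[ 0.541  0.29   1.754 -0.477  0.67  -0.699] [-0.02775762  0.62441995  0.01663518]
```

View pics/wrist5.png

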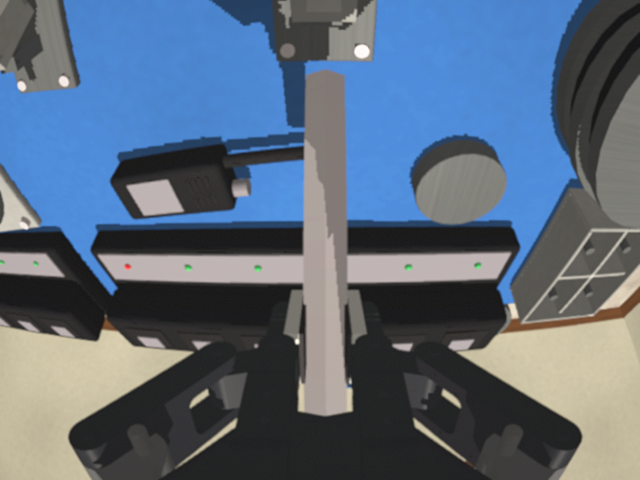

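View pics/side5.png

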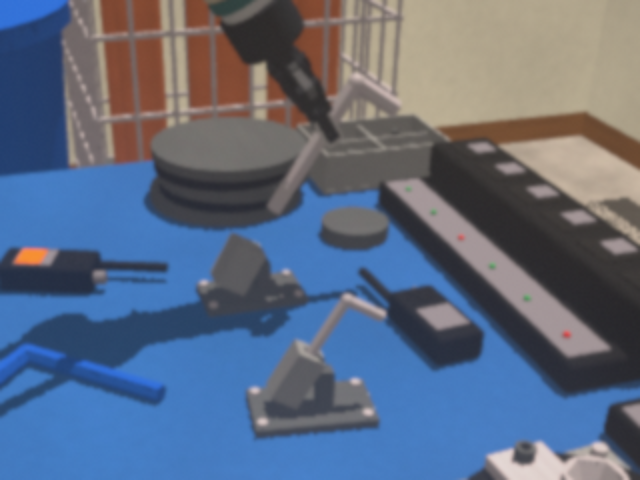

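View pics/top5.png

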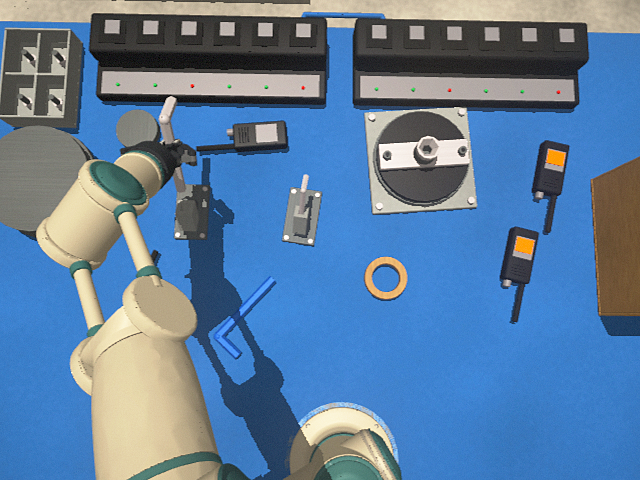

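```bash
cat > hold.py <<'E'
from ov import *
# key in tool: params gx (grip dist from bend along x), al deg, along: bar axis offset along tool y from grasp, zoff, plus roll e(yaw about tool y)
def keypose(s,p):
    gx,al,dy,dz,ey=p
    a=np.radians(al)
    # tool frame: y=sin a x_k - cos a z_k ; z=-y_k ; x=y×z
    M=np.c_[[-np.cos(a),np.sin(a),0],[0,0,-1],[-np.sin(a),-np.cos(a),0]] # columns x_k,y_k,z_k in tool
    M=Rn.from_euler('y',ey,degrees=True).as_matrix()@M
    g=np.array([0,-.0187+dy,dz]); R=quatR(s['ee_rot'])
    Rk=R@M; return s['position']+R@(g-gx*M[:,0]), Rk
E
python3 - <<'E'
from hold import *; from rig import *
s=get_state(); np.set_printoptions(precision=4,suppress=True)
B,R=keypose(s,(.0625,25,0,0,0)); print(B,R)
print('pred wrist E',wproj(s,B+.165*R[:,0]),'side B,T,E',*[proj('side',B+R@np.array(v)) for v in ([0,0,0],[0,0,-.058],[.165,0,0])])
print('top', *[proj('top',B+R@np.array(v)) for v in ([0,0,0],[0,0,-.058],[.165,0,0])])
E
```

```text
[0.6314 0.325  0.2512] [[-0.5484 -0.0184 -0.836 ]
 [ 0.0029 -0.9998  0.0201]
 [-0.8362  0.0087  0.5484]]
pred wrist E [325.775   89.9912] side B,T,E [357.6914  97.9311] [377.7444 110.7808] [316.9051 162.4851]
top [162.3818 116.3281] [169.3815  96.9131] [179.6371 186.2527]
```

```bash
python3 - <<'E'
import cv2
t=cv2.imread("pics/top5.png"); s=cv2.imread("pics/wrist5.png")
a=cv2.resize(t[85:205,140:215],None,fx=5,fy=5,interpolation=cv2.INTER_CUBIC)
b=cv2.resize(s[55:145,280:370],None,fx=4,fy=4,interpolation=cv2.INTER_CUBIC)
import numpy as np
z=np.zeros((600,740,3),np.uint8); z[:,:375]=a; z[:360,378:738]=b; cv2.imwrite("pics/c5.png",z)
E
```

```text
(no output)
```

View pics/c5.png

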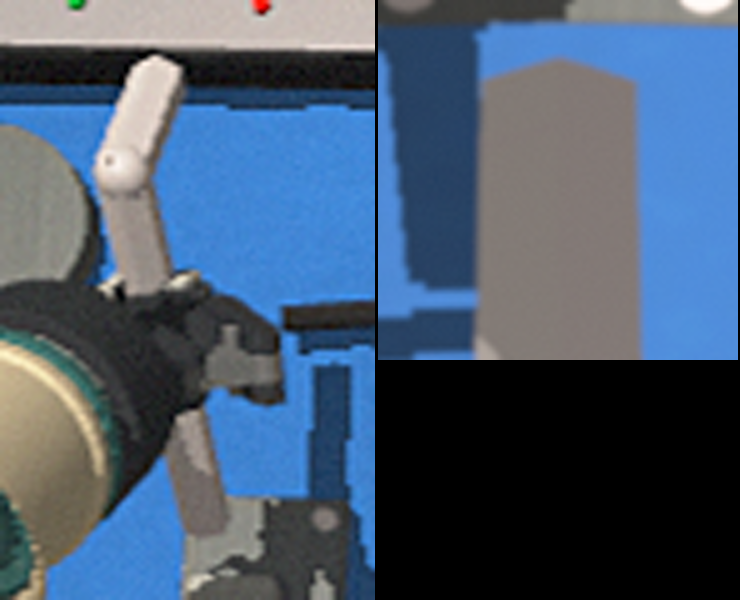

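```bash
python3 - <<'E'
from hold import *; from rig import *
s=get_state(); np.set_printoptions(precision=4,suppress=True)
O=[('w',(.165,0,.0098),(325.5,69.5)),('w',(.165,-.0085,.0049),(306,75.5)),('w',(.165,.0085,.0049),(344.7,75.5)),
('s',(0,0,0),(358,99.5)),('s',(0,0,-.058),(377,111.)),('s',(.165,0,0),(317.,163.5)),('t',(0,0,0),(164.2,119)),('t',(0,0,-.058),(170.5,98.)),('t',(.165,0,0),(181.,189.5))]
w=dict(w=.5,s=1,t=1)
def f(p,raw=0):
    q=np.array(p)*[.01,1,.01,.01,1]; B,R=keypose(s,q); o=[]
    for c,v,px in O:
        X=B+R@np.array(v); o.append((dict(w=lambda X:wproj(s,X),s=lambda X:proj('side',X),t=lambda X:proj('top',X))[c](X)-px)*(1 if raw else w[c]))
    return np.concatenate(o+([] if raw else [np.array([(p[4])*.5,p[3]*3])]))
r=least_squares(f,[6.25,25,0,0,0]); print(r.x,'\n',f(r.x,1).reshape(-1,2)); B,R=keypose(s,r.x*[.01,1,.01,.01,1]);print(B,R)
E
```

```text
[ 5.653  26.502   0.2334 -0.0503  0.2325] 
 [[  0.0627   1.3555]
 [ 38.4936   1.531 ]
 [-38.1238   1.3834]
 [ -1.7824   1.5334]
 [ -0.323    2.1824]
 [  0.0618   2.4828]
 [ -0.5062   0.4634]
 [ -0.0073   1.3285]
 [ -0.1866  -2.4134]]
[0.6281 0.3243 0.245 ] [[-0.5263 -0.0218 -0.85  ]
 [ 0.006  -0.9997  0.022 ]
 [-0.8503  0.0065  0.5262]]
```

```bash
cat >> hold.py <<'E'
P0=(.0565,26.5,.0023,-.0005,0.2)
def keyR(head,pitch=0):
    h=np.radians(head); x=np.array([np.cos(h),np.sin(h),0]); z=np.array([0,0,1.])
    return Rn.from_rotvec(np.radians(pitch)*np.cross(z,x)).as_matrix()@np.c_[x,np.cross(z,x),z]
def toolfor(B,Rk,p=P0):
    "tool pose so that key bend at B with axes Rk"
    s0=dict(ee_rot=[1,0,0,0],position=np.zeros(3)); b,M=keypose(s0,p); Rt=Rk@M.T; return np.asarray(B)-Rt@b, Rt
E
python3 - <<'E'
from hold import *; from rig import *
s=get_state()
for B,h in (([.62,.28,.29],190),([.62,.05,.27],200),([.635,-.17,.215],213)):
    P,Rt=toolfor(B,keyR(h)); print(P.round(3),Rt[:,1].round(2),rel(s,P,Rt))
E
```

```text
[0.557 0.269 0.275] [-0.44 -0.08 -0.89] [  0.67 -10.38  -5.72   0.14  -1.46   7.25]
[0.56  0.029 0.255] [-0.42 -0.15 -0.89] [  0.13  -8.12 -29.77   0.2   -2.76   7.18]
[ 0.581 -0.204  0.2  ] [-0.37 -0.24 -0.89] [ -0.69  -1.92 -52.97   0.28  -4.46   7.04]
```

```bash
python3 -m jog '[255,1.5,-3,-1,0,0,0.5,255,2,-6,-2,0,-0.3,1.5,255,1.5,-8,-3,0.1,-0.6,2.7,255,1,-9,-4,0.1,-0.9,3.9,255,0.8,-10,-5,0.1,-1.2,5.1,255,0.7,-10.4,-5.7,0.1,-1.5,6.3,255,0.7,-10.4,-5.7,0.1,-1.5,7.2,255,0.7,-10.4,-5.7,0.1,-1.5,7.2,255,0.7,-10.4,-5.7,0.1,-1.5,7.2]' 110
python3 - <<'E'
from hold import *; from rig import *
s=get_state(); print(s['qpos'].round(3))
for B,h in (([.62,.28,.29],190),([.62,.05,.27],200),([.635,-.17,.215],213)):
    P,Rt=toolfor(B,keyR(h)); print(P.round(3),Rt[:,1].round(2),rel(s,P,Rt))
E
```

```text
clock: 6.15
position: [0.5582, 0.2704, 0.2773]
ee_rot: [-0.67, 0.702, -0.094, -0.22]
contact_force: [-0.6, -0.9, -3.1]
width: 0.0146
[ 0.309  0.589  0.969  0.056  2.031 -1.431]
[0.557 0.269 0.275] [-0.44 -0.08 -0.89] [-0.03  0.23 -0.07  0.06  0.02  0.08]
[0.56  0.029 0.255] [-0.42 -0.15 -0.89] [ -2.83   3.93 -23.79  -0.49  -1.1    0.08]
[ 0.581 -0.204  0.2  ] [-0.37 -0.24 -0.89] [ -2.33   9.92 -47.06  -1.21  -2.56   0.08]
```

```bash
python3 -m jog '[255,-1,1,-5,-0.1,-0.2,0.1,255,-2,2,-11,-0.2,-0.5,0.1,255,-2.6,3,-17,-0.4,-0.8,0.1,255,-2.8,3.9,-23.8,-0.5,-1.1,0.1,255,-2.8,5.5,-30,-0.7,-1.5,0.1,255,-2.7,6.5,-36,-0.9,-2,0.1,255,-2.4,7,-42,-1.1,-2.4,0.1,255,-2.3,7,-47,-1.2,-2.6,0.1,255,-2.3,7,-47,-1.2,-2.6,0.1,255,-2.3,7,-47,-1.2,-2.6,0.1]' 110
python3 - <<'E'
from hold import *; from rig import *
s=get_state(); print(s['qpos'].round(3))
for B,h in (([.635,-.17,.215],213),([.635,-.17,.157],213)):
    P,Rt=toolfor(B,keyR(h)); print(P.round(3),Rt[:,1].round(2),rel(s,P,Rt))
print(keypose(s,P0))
for n in ("side","top","wrist"): cv2.imwrite(f"pics/{n}6.png",get_image(n)['color'])
E
```

```text
clock: 7.4
position: [0.5932, -0.2003, 0.228]
ee_rot: [-0.614, 0.704, 0.042, -0.354]
contact_force: [-0.3, 0.7, -4.1]
width: 0.0152
[-0.247  0.547  1.168 -0.337  1.745 -2.407]
[ 0.581 -0.204  0.2  ] [-0.37 -0.24 -0.89] [ 0.14  3.02  0.31 -0.02  0.04 -0.  ]
[ 0.581 -0.204  0.142] [-0.37 -0.24 -0.89] [ 2.73  8.21  0.27 -0.02  0.04 -0.  ]
(array([ 0.64692482, -0.16580652,  0.24262127]), array([[-8.36416106e-01,  5.48087051e-01,  2.94667675e-03],
       [-5.48094731e-01, -8.36408691e-01, -3.55912819e-03],
       [ 5.13913970e-04, -4.59197014e-03,  9.99989325e-01]]))
```

View pics/side6.png

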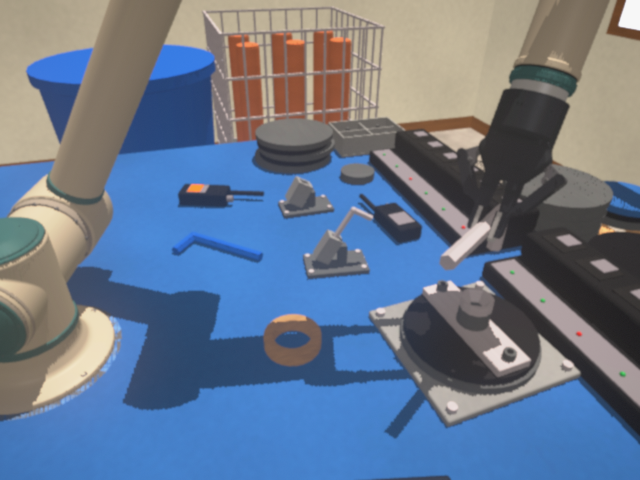

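View pics/top6.png

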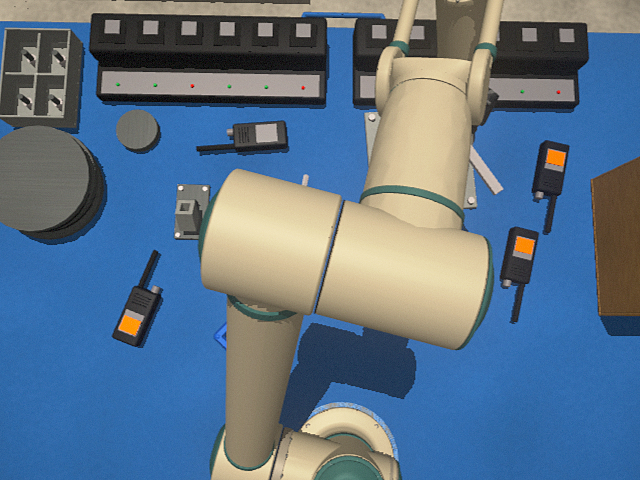

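View pics/wrist6.png

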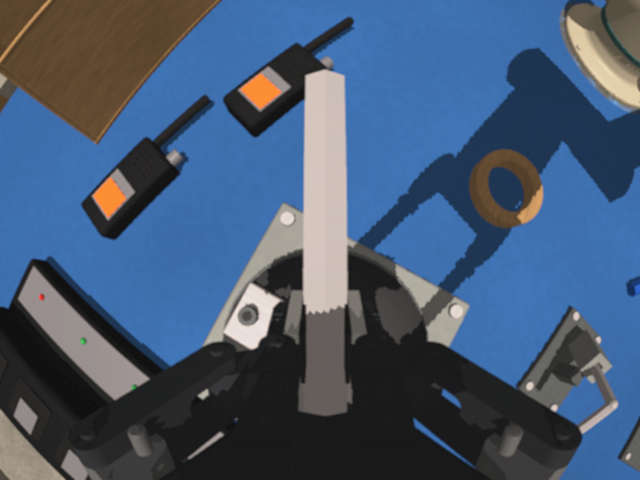

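```bash
python3 - <<'E'
from hold import *; from rig import *
s=get_state(); B,R=keypose(s,P0)
im=cv2.imread("pics/side6.png"); f=5; o=np.array([420,190])
c=cv2.resize(im[190:310,420:560],None,fx=f,fy=f,interpolation=cv2.INTER_CUBIC)
from ov import draw
draw(c,'side',B,R,f,o)
q=(proj('side',[.635,-.17,.096])-o)*f; cv2.circle(c,tuple(int(v) for v in q),4,(255,0,0),-1)
cv2.imwrite("pics/c6.png",c)
E
```

```text
(no output)
```

View pics/c6.png

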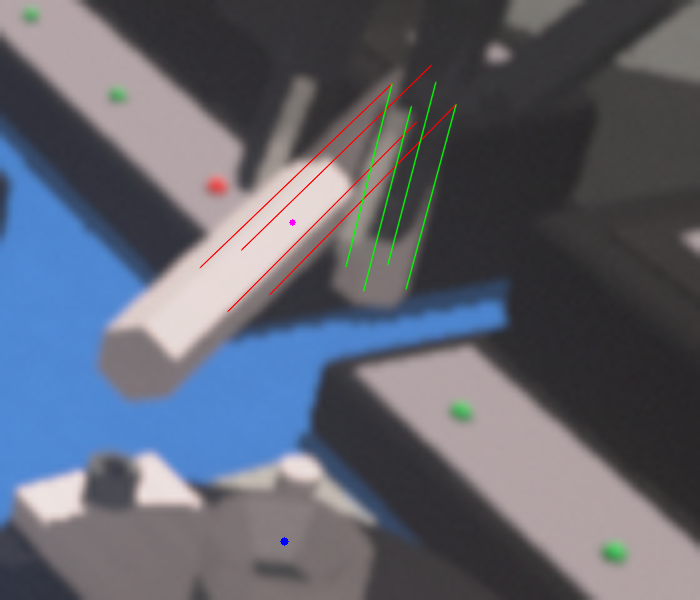

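```bash
python3 - <<'E'
from hold import *; from rig import *
s=get_state()
for z in (.096+.058+.015,.116):
    P,Rt=toolfor([.6365,-.171,z],keyR(213)); print(rel(s,P,Rt))
E
```

```text
[ 2.18  7.1   0.1  -0.01  0.05 -0.01]
[ 4.550e+00  1.184e+01  7.000e-02 -1.000e-02  5.000e-02 -1.000e-02]
```

```bash
python3 -m jog '[255,1.1,3.5,0.1,0,0,0,255,2.2,7.1,0.1,0,0,0,255,2.2,7.1,0.1,0,0,0,255,2.2,7.1,0.1,0,0,0]' 110
cat > look.py <<'E'
from hold import *; from rig import *
import sys
s=get_state(); print(s['qpos'].round(3)); B,R=keypose(s,P0); print('bend',B.round(4),'tip',(B-.058*R[:,2]).round(4),'tilt',np.degrees(np.arccos(R[2,2])).round(1),'head',np.degrees(np.arctan2(R[1,0],R[0,0])).round(1)%360)
im=get_image('side')['color']; f=5; o=np.array([420,210])
c=cv2.resize(im[210:330,420:560],None,fx=f,fy=f,interpolation=cv2.INTER_CUBIC)
c2=c.copy(); draw(c2,'side',B,R,f,o)
q=(proj('side',[.6365,-.171,.096])-o)*f; cv2.circle(c2,tuple(int(v) for v in q),4,(255,0,0),-1)
cv2.imwrite(sys.argv[1],c2 if len(sys.argv)<3 else c)
E
python3 look.py pics/c7.png
```

```text
clock: 8.05
position: [0.5839, -0.2066, 0.1548]
ee_rot: [-0.614, 0.704, 0.042, -0.355]
contact_force: [0.2, -0.7, -3.3]
width: 0.0146
[-0.257  0.577  1.298 -0.338  1.591 -2.364]
bend [ 0.6375 -0.172   0.1694] tip [ 0.6373 -0.1719  0.1114] tilt 0.2 head 213.3
```

View pics/c7.png

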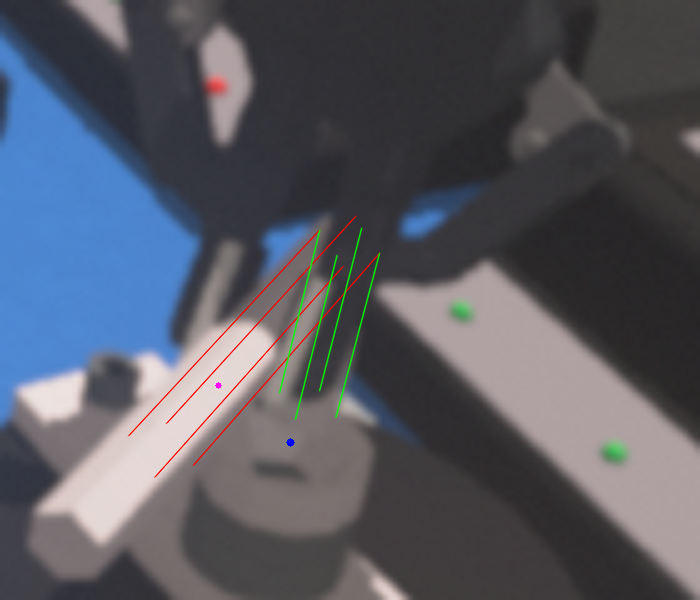

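```bash
python3 - <<'E'
from hold import *; from rig import *
s=get_state(); B,R=keypose(s,P0); T=B-.058*R[:,2]
f=8;o=np.array([450,240])
C_=lambda X:((proj('side',X)-o+.5)*f-.5).round(0)
print('tip',C_(T),'mouth',C_([.6365,-.171,.096]),'proj tip straight down',C_(T-[0,0,T[2]-.096]))
im=get_image('side')['color']
c=cv2.resize(im[240:310,450:530],None,fx=f,fy=f,interpolation=cv2.INTER_CUBIC)
c=np.clip(c.astype(float)*1.6,0,255).astype(np.uint8)
cv2.imwrite("pics/c8.png",c)
E
```

```text
tip [255. 406.] mouth [228. 471.] proj tip straight down [238. 474.]
```

View pics/c8.png

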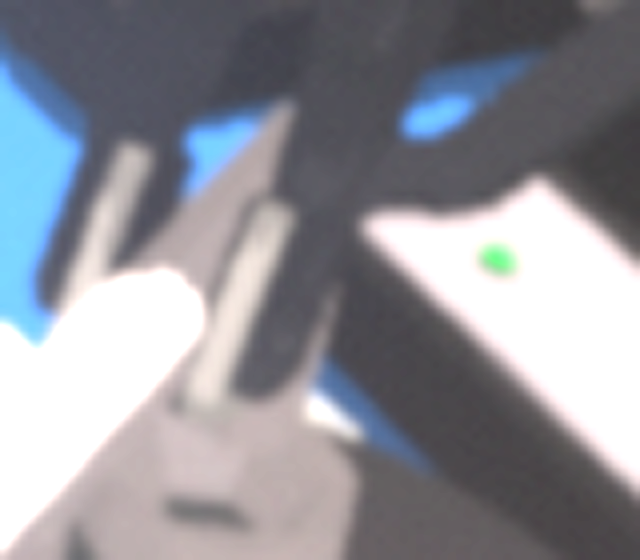

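```bash
python3 - <<'E'
from hold import *; from rig import *
s=get_state()
for z in (.155,.145,.139,.13,.12,.115):
    P,Rt=toolfor([.6365,-.171,z],keyR(213)); print(rel(s,P,Rt))
E
```

```text
[ 0.63  1.37  0.21  0.    0.04 -0.  ]
[ 1.07  2.26  0.21  0.    0.04 -0.  ]
[ 1.34  2.8   0.21  0.    0.04 -0.  ]
[ 1.74  3.6   0.2   0.    0.04 -0.  ]
[ 2.19  4.5   0.2   0.    0.04 -0.  ]
[ 2.41  4.94  0.2   0.    0.04 -0.  ]
```

```bash
python3 -m jog '[255,0.3,0.7,0.1,0,0,0,255,0.6,1.4,0.2,0,0,0,255,0.85,1.8,0.2,0,0,0,255,1.1,2.3,0.2,0,0,0,255,1.35,2.8,0.2,0,0,0,255,1.35,2.8,0.2,0,0,0]' 110; python3 look.py pics/c9.png
```

```text
clock: 8.9
position: [0.5834, -0.2042, 0.1216]
ee_rot: [-0.615, 0.704, 0.044, -0.354]
contact_force: [4.4, 3.3, -3.2]
width: 0.0147
[-0.256  0.599  1.343 -0.334  1.526 -2.342]
bend [ 0.637  -0.1697  0.1364] tip [ 0.637  -0.1694  0.0784] tilt 0.3 head 213.3
```

View pics/c9.png

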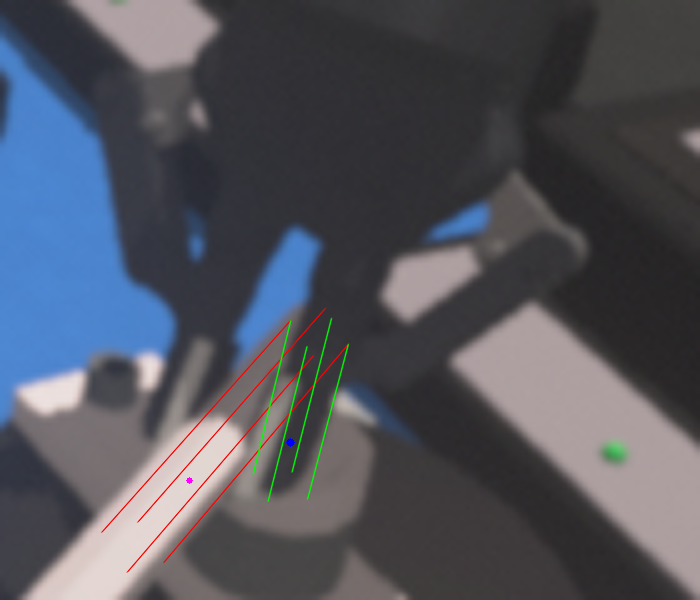

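```bash
python3 - <<'E'
from hold import *; from rig import *
s=get_state()
B,R=keypose(s,P0)
for z in (.01,.0204,.022):
    P,Rt=toolfor(B+[.001,.0007,-z],R); print(rel(s,P,Rt))
E
```

```text
[ 0.55  0.84 -0.    0.    0.   -0.  ]
[ 1.02  1.77 -0.01  0.    0.   -0.  ]
[ 1.09  1.92 -0.01  0.    0.   -0.  ]
```

```bash
python3 -m jog '[255,0.3,0.3,0,0,0,0,255,0.42,0.56,0,0,0,0,255,0.55,0.84,0,0,0,0,255,0.55,0.84,0,0,0,0]' 110; python3 -c "
from rig import *;from hold import *
s=get_state();print(s['moment'],[v.round(4) for v in keypose(s,P0)])"
```

```text
clock: 9.45
position: [0.5834, -0.2042, 0.1119]
ee_rot: [-0.614, 0.704, 0.043, -0.354]
contact_force: [4.5, 3.6, -2.0]
width: 0.0147
[ 0.94486549 -1.26999444  0.03624786] [array([ 0.637 , -0.1696,  0.1265]), array([[-8.362e-01,  5.484e-01,  2.700e-03],
       [-5.484e-01, -8.362e-01, -3.700e-03],
       [ 2.000e-04, -4.500e-03,  1.000e+00]])]
```

```bash
python3 -m jog '[255,0.25,0.22,0,0,0,0,255,0.4,0.5,0,0,0,0,255,0.52,0.75,0,0,0,0,255,0.6,0.93,0,0,0,0,255,0.6,0.93,0,0,0,0]' 110; python3 -c "
from rig import *;from hold import *
s=get_state();print(s['moment'],[v.round(4) for v in keypose(s,P0)])"
```

```text
clock: 10.07
position: [0.5829, -0.2046, 0.1033]
ee_rot: [-0.614, 0.704, 0.041, -0.355]
contact_force: [1.0, 2.9, 7.4]
width: 0.0143
[ 0.6654486  -0.62250294  0.02059079] [array([ 0.6367, -0.17  ,  0.1177]), array([[-8.366e-01,  5.478e-01,  5.100e-03],
       [-5.478e-01, -8.366e-01, -9.000e-04],
       [ 3.800e-03, -3.500e-03,  1.000e+00]])]
```

```bash
python3 look.py pics/c10.png
```

```text
[-0.254  0.616  1.362 -0.338  1.497 -2.327]
bend [ 0.6367 -0.17    0.1177] tip [ 0.6364 -0.17    0.0597] tilt 0.3 head 213.2
```

View pics/c10.png

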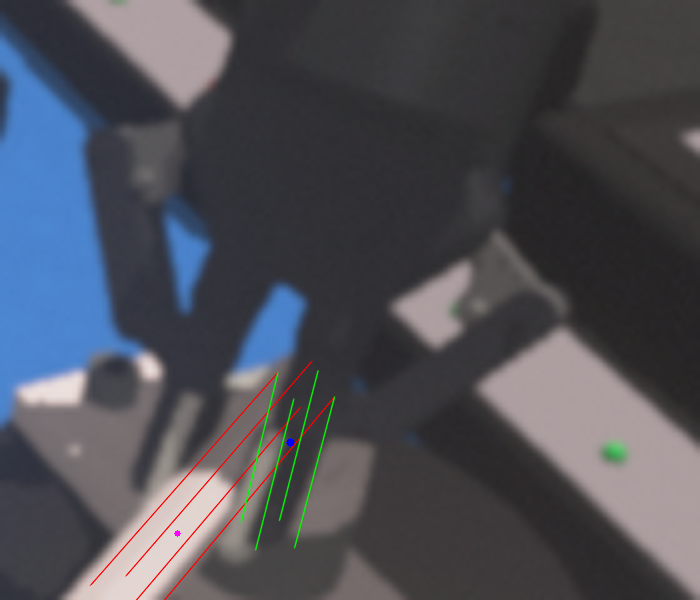

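```bash
python3 -m jog '[255,0.1,0.18,0,0,0,0,255,0.1,0.18,0,0,0,0,255,0.1,0.18,0,0,0,0]' 110; python3 -c "
from rig import *;from hold import *
s=get_state();print(s['moment'],[v.round(4) for v in keypose(s,P0)])"
```

```text
clock: 10.5
position: [0.5826, -0.2049, 0.1027]
ee_rot: [-0.613, 0.704, 0.041, -0.355]
contact_force: [0.3, 2.4, 13.2]
width: 0.0146
[ 0.69524132 -0.15254213  0.00502877] [array([ 0.6364, -0.1704,  0.1171]), array([[-8.367e-01,  5.477e-01,  5.500e-03],
       [-5.477e-01, -8.367e-01,  5.000e-04],
       [ 4.900e-03, -2.600e-03,  1.000e+00]])]
```

The key has bottomed: the vertical force rises to 13 N while the tip moves only 0.6 mm. Next comes the arc for tightening.

```bash
cat > arc.py <<'E'
from hold import *; from rig import *
import sys
s=get_state(); R=quatR(s['ee_rot']); ax=np.array([.6364,-.1704,0]); 
for a in eval(sys.argv[1]):
    Q=Rn.from_euler('z',-a,degrees=True).as_matrix(); up=float(sys.argv[2])
    print(a,rel(s,ax+Q@(s['position']-ax)+[0,0,up],Q@R))
E
python3 arc.py '[6,12,18,24,30,36]' 0.0007
```

```text
6 [ 0.01 -0.08  0.67  0.34  0.67 -0.  ]
12 [ 0.11 -0.13  1.33  0.68  1.34 -0.01]
18 [ 0.27 -0.21  1.97  1.01  2.01 -0.01]
24 [ 0.49 -0.32  2.59  1.35  2.68 -0.01]
30 [ 0.77 -0.45  3.19  1.69  3.35 -0.02]
36 [ 1.1  -0.62  3.74  2.03  4.02 -0.02]
```

```bash
python3 -m jog '[255,0,-0.06,0.34,0.17,0.34,0,255,0.01,-0.08,0.67,0.34,0.67,0,255,0.05,-0.1,1,0.51,1,0,255,0.11,-0.13,1.33,0.68,1.34,0,255,0.19,-0.17,1.65,0.85,1.68,0,255,0.27,-0.21,1.97,1.01,2.01,0,255,0.38,-0.26,2.28,1.18,2.34,0,255,0.49,-0.32,2.59,1.35,2.68,0,255,0.63,-0.38,2.89,1.52,3.02,0,255,0.77,-0.45,3.19,1.69,3.35,0,255,0.77,-0.45,3.19,1.69,3.35,0]' 110
python3 look.py pics/c11.png; python3 arc.py '[6,12,18,24,30,36]' 0;python3 -c "
from rig import *
print(get_state()['moment'])"
```

```text
clock: 11.88
position: [0.5727, -0.1735, 0.1028]
ee_rot: [-0.684, 0.691, -0.143, -0.185]
contact_force: [0.9, 1.6, 10.5]
width: 0.0146
[-0.312  0.652  1.291 -0.162  1.64  -1.919]
bend [ 0.6365 -0.1704  0.1171] tip [ 0.6361 -0.1703  0.0591] tilt 0.4 head 183.2
6 [ 0.04 -0.02  0.67  0.34  0.67 -0.  ]
12 [ 0.14 -0.06  1.32  0.68  1.34 -0.01]
18 [ 0.3  -0.14  1.97  1.02  2.01 -0.01]
24 [ 0.52 -0.25  2.59  1.36  2.68 -0.01]
30 [ 0.8  -0.39  3.18  1.7   3.34 -0.02]
36 [ 1.13 -0.55  3.73  2.03  4.01 -0.02]
[ 0.32649369 -0.56652725  0.4146415 ]
```

View pics/c11.png

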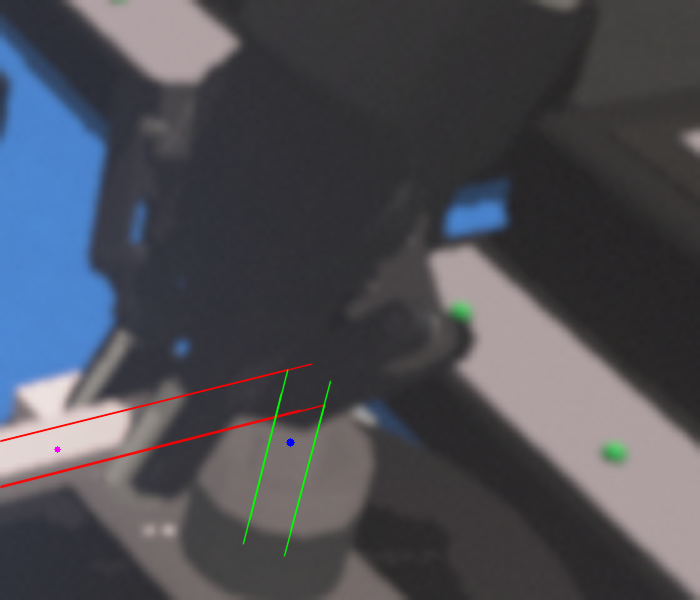

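```bash
python3 -m jog '[255,0.02,0,0.34,0.17,0.34,0,255,0.04,-0.02,0.67,0.34,0.67,0,255,0.08,-0.04,1,0.51,1,0,255,0.14,-0.06,1.32,0.68,1.34,0,255,0.21,-0.1,1.65,0.85,1.68,0,255,0.3,-0.14,1.97,1.02,2.01,0,255,0.41,-0.19,2.28,1.19,2.34,0,255,0.52,-0.25,2.59,1.36,2.68,0,255,0.66,-0.32,2.89,1.53,3.02,0,255,0.8,-0.39,3.18,1.7,3.34,0,255,1.13,-0.55,3.73,2.03,4.01,0,255,1.13,-0.55,3.73,2.03,4.01,0]' 110
python3 look.py pics/c12.png;python3 -c "
from rig import *
print(get_state()['moment'])"
```

```text
clock: 13.42
position: [0.5826, -0.135, 0.103]
ee_rot: [0.708, -0.612, 0.351, -0.034]
contact_force: [0.2, 2.4, 11.1]
width: 0.0148
[-0.395  0.653  1.29   0.083  1.664 -1.411]
bend [ 0.6361 -0.17    0.117 ] tip [ 0.6357 -0.1696  0.059 ] tilt 0.6 head 147.3
[ 0.11986803 -0.4530872   0.2858233 ]
```

View pics/c12.png

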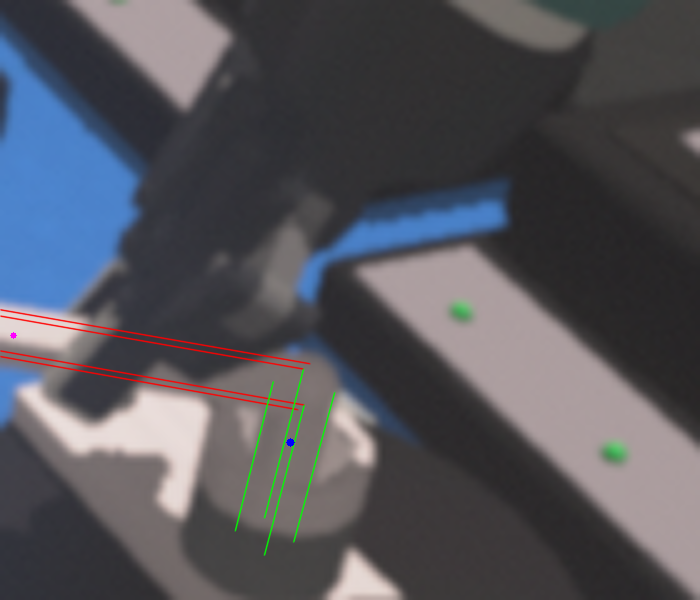

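```bash
python3 -m jog '[255,-0.03,-0.06,0,0,0,0,200,-0.03,-0.06,0,0,0,0,150,-0.03,-0.06,0,0,0,0,110,-0.03,-0.06,0,0,0,0,110,-0.03,-0.06,0,0,0,0,110,-0.03,-0.06,0,0,0,0,110,0,-2,0,0,0,0,110,0,-4.5,0,0,0,0,110,0,-8,0,0,0,0,110,0,-12,0,0,0,0,110,0,-12,0,0,0,0]' 20
python3 - <<'E'
from rig import *; import cv2
s=get_state(); print(s['qpos'].round(3),s['contact_force'])
im=get_image('side')['color'];cv2.imwrite("pics/side13.png",cv2.resize(im[180:420,330:640],None,fx=2.5,fy=2.5,interpolation=cv2.INTER_CUBIC))
cv2.imwrite("pics/wrist13.png",get_image('wrist')['color'])
E
```

```text
clock: 14.85
position: [0.6311, -0.1654, 0.2093]
ee_rot: [0.708, -0.613, 0.349, -0.036]
contact_force: [0.4, 0.0, -0.5]
width: 0.0482
[-0.407  0.672  0.982  0.084  1.947 -1.398] [ 0.40758182  0.04610818 -0.54186332]
```

View pics/side13.png

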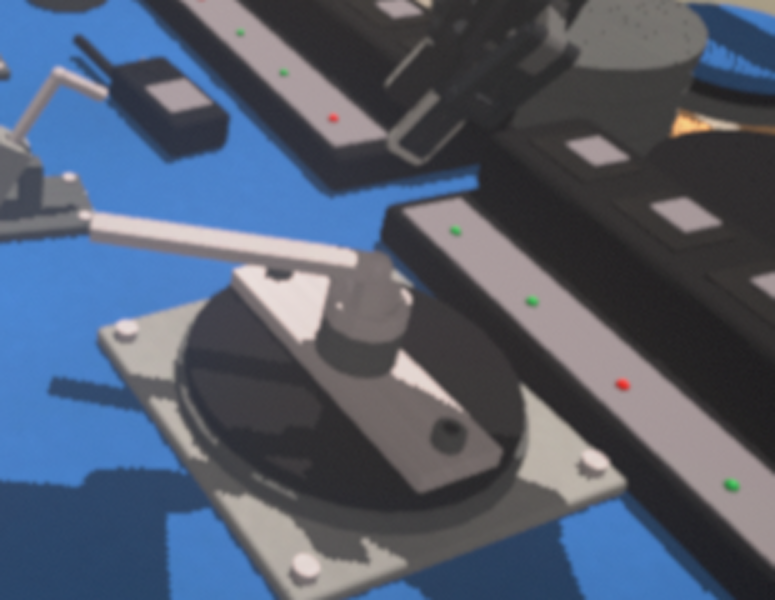

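View pics/wrist13.png

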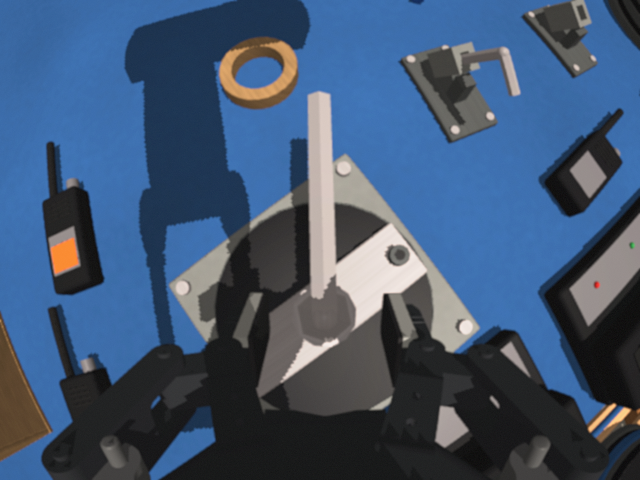

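```bash
python3 - <<'E'
from hold import *; from rig import *
s=get_state()
a=onplane('side',(477,284.8),.118); b=onplane('side',(366.8,270),.118); print(a,b,np.linalg.norm(a-b),np.degrees(np.arctan2(*(b-a)[1::-1])))
def wp(px,z):
    o,d=wray(s,px); return o+d*(z-o[2])/d[2]
e=wp((319,97),.124); m=wp((321,300),.124); print(e,m,np.degrees(np.arctan2(*(e-m)[1::-1])))
f=lambda p:np.r_[proj('side',p)-(366.8,270),wproj(s,p)-(319,98)]
r=least_squares(f,b); print('free end',r.x,r.fun)
im=get_image('top')['color'];cv2.imwrite("pics/top14.png",cv2.resize(im[90:230,350:490],None,fx=4,fy=4))
E
```

```text
[ 0.63339408 -0.1655529   0.118     ] [ 0.49409547 -0.0869816   0.118     ] 0.15992984039703667 150.57485197072197
[ 0.49880557 -0.08643402  0.124     ] [ 0.62502142 -0.16483011  0.124     ] 148.15446069795883
free end [ 0.49537015 -0.08436341  0.11577436] [ 0.03902455  0.03568693  0.00687968 -0.02702546]
```

View pics/top14.png

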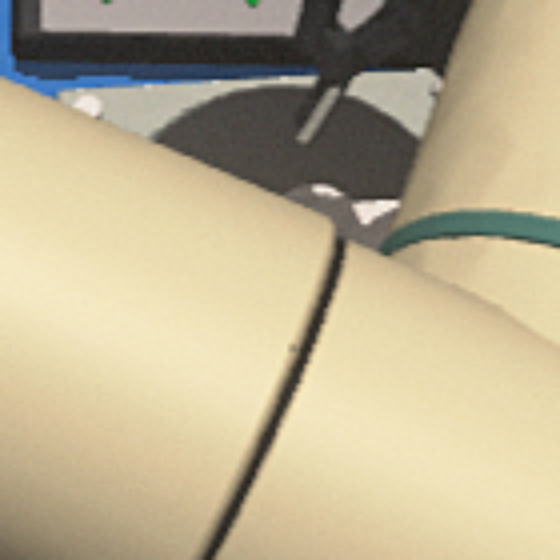

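```bash
python3 -c "
from rig import *
s=get_state();print(s['clock'],abs(s['qd']).max());print(sign_off())"
```

```text
15.0 0.01978916429923355
the job is handed in; nothing more can be done
None
```

I drew the big steel hex key out of its stand, turned it over and set its short arm in the big screw. I then swung the long arm about 65° clockwise, let go and backed off 12 cm. I handed the job in at 15 s of the 48 s allowed; no verdict is reported.

**What the last checks showed:**
- **Seating:** before the turn, the tip was about 37 mm below the rim. The last push raised the force to 13 N while the tip moved only 0.6 mm, so I take it as fully home.
- **Turn:** the key's heading went from about 213° to 148°. Allowing for play in the socket, I estimate the screw turned roughly 50–65°. I worked this out from the key; the screw's own angle was never read directly.
- **Rest:** the long arm is level, with its free end at 0.116 m and the bend at about 0.117 m. The force on the gripper is about 0 N and the arm is still.

**Disagreements:**
- **Key heading:** after release, the side camera gave 150.6° and the wrist camera 148.2°, within the calibration error.
- **Grip angle:** joint 4 hit its limit on the first approach, so I gripped the bar with the tool tilted about 26° instead of square to it.
- **Top view:** the arm blocked the top camera at the end, so it gave no check.

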